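Open the ratchet bookend

ROBOT

A 6-joint arm with a two-finger parallel gripper is mounted at the origin on the work surface. World frame = base frame: x ahead of the robot, y to its left, z up, the work surface at z = 0. Lengths are in m, angles in rad, forces in N, time in s.
With the tool pointing down it reaches from about 0.35 to 0.775 m from the base axis. Payload 5.5 kg.
Tool frame: the origin (TCP) lies at the very end of the fingers, on their centre line; the grasp point (between the pads) lies env.hold_point_z behind it (env.hold_point_z is the distance from the TCP to the grasp point, in m); z points along the fingers, y is the line along which they close (so a half turn about z gives the same grasp; the last joint's range is limited). The gripper opens to 85 mm and grips with 20 to 120 N. Pads are 22 mm wide; open, the fingers measure 114 mm over their backs; the gripper's body (76 mm by 85 mm) begins 54 mm behind the grasp point. The pads swing forward as they close: fully open they stand 13 mm farther back than shut.
Start: joints at [1.038, 0.313, 0.046, 1.304, 0, 1.431], TCP at [0.22, 0.531, 0.231] pointing down, gripper open.
Joint ranges: [-2.76, 2.76], [-0.86, 1.69], [-1.03, 1.26], [-2.2, 2.34], [-1.47, 1.5], [-3.14, 3.14]. Speed limits (rad/s): [2.57, 2.57, 3.14, 3.14, 3.14, 3.14].

INTERFACE

Orientations are given as a unit quaternion [w, x, y, z].
In Python, from workcell import env gives the robot as it stands.
- The arm moves only by the tool carry_out, never from a script. Its argument "steps" is a list of rows, each a list of 3 entries, a list of its own where there are three numbers: the turn, a rotation vector about the tool's x, y, z in degrees, then the shift along the tool's x, y, z in cm, then the closure in counts, from 0 (fully open) to 255 (shut). A call has exactly 8 rows; each row is the pose to reach, as a shift and turn from the pose commanded when the call began, along the tool's axes at that moment; what a row does not reach only later rows make up. A row lasts 1/8 s, in which the tool goes at most 62.5 mm and 10.7 degrees, less where a joint would pass 70% of its speed; a pose out of reach is approached as far as the arm can. A call with a gripper value outside its range is refused whole. The fingers move at their own pace and stop on an object; "force" is the grip in N (left out, the last holds). Time passes only in rows, so rows that repeat a pose let the fingers close, or fill a call up. It gives the time, the measured TCP pose, the force, the opening and the grip force at its end, in the units of the state.
- env.get_state(): the state, without advancing time (a new reading comes with each control period).
- env.read_camera(name): name is "side" or "top"; returns (picture, depth): 400x640x3 uint8, red, green, blue; 400x640 float32, m along the optical axis (not along the pixel's ray), 0 where there is no reading.
- env.get_calibration(name): a dict with "fx", "fy", "cx", "cy" (pixels), "D" ([k1, k2, p1, p2, k3] as OpenCV has them; the pictures are not rectified), "origin" and "orientation" of the camera in the world. Camera axes: x right, y up, looking along -z (the intrinsics and any distortion apply to the point x, -y, -z); pixel columns grow to the right and rows downward; lengths in m; the calibration is good to about 2 mm. A picture is of the moment at which its call begins. get_calibration takes no time and is no camera call.
- env.hand_in(): hands the job in; it is judged then, once.
The state is a dict: "clock": time; "joint_pos": joint angles; "qvel": joint speeds; "tau": joint torques, N m; "tcp_pos": TCP position; "orientation": TCP orientation; "wrist_force": force on the tool from outside, world axes, zero at the start; "ft_torque": the same for the moment, N m; "finger_gap": finger opening in m; "grip_force": force on a finger pad.
Only numpy, scipy, OpenCV 4.12 (cv2) and the standard library are available. Lean on these libraries where they do the work, as an engineer would, in place of code of your own. Each camera call takes 0.05 s, during which the arm holds its last target. There are 200 camera calls.

TASK

Make room for another book on the ratchet bookend: with a fingertip press its orange release pad down and, keeping it down, push the sliding jaw back along its bar (away from the books) until it is fully home against the end stop; then let go so that the pad springs up again and the jaw stays there. Do not pick anything up, and leave the two books standing where they are and the bird, key dish, clip and bottle opener undisturbed.

Things in the scene. Friction and masses are not known exactly. Their poses are not given: they have to be found in the camera images.
- release_pad (a point): Centre of the top of the orange release pad on the jaw's carriage: level, 46 mm along the bar x 40 mm, 85 mm above the console when up, in an open-sided pocket 64 mm long between the jaw's grey plate (top at 105 mm, book side) and the black push tab. Pressed, it sinks straight down, up to 10 mm, against a return spring, 2 N at first, 5 N at the bottom. Axes as push_tab.
- push_tab (a point): Middle of the upper edge, 116 mm above the console, of the inner face of the upright black push tab (44 mm wide, 10 mm thick) on the jaw's carriage, 34 mm beyond the raised pad's centre on its end-stop side. y axis: level, along the bar from the books to the end stop, the way the jaw is pushed back, square to the face; z up. Moves with the jaw.
- jaw (a joint): Sliding jaw's place along the bar, m: grows as it is pushed back away from the books; 0.140 is against the end stop. With the pad up the ratchet (5 mm pitch) stops it from going back (it still slides towards the books); with the pad pressed at least 3 mm it slides with about 3 N of friction. It stays where it is left.
- release (a joint): How far the release pad is pressed, m, straight down: 0 to 0.0025 when up (the ratchet engaged or riding on a tooth), free of the teeth from 0.003, 0.010 fully down.
- bookend: The bookend, fixed to the console: a toothed aluminium bar 323 mm long, 60 wide, 25 high, a fixed grey plate (100 mm wide, 105 high) at the book end and a dark end stop (65 mm high) at the other. Origin on the console under the bar, 178 mm from the book end and 145 mm from the stop end; y along the bar towards the end stop, z up.
- book_green_center (a point): Centre of the green book standing on the bar by the fixed plate: 30 mm thick along the bar, 112 mm across it, 120 mm high; z is up.
- book_red_center (a point): Centre of the red book standing next to the green one, on the jaw's side: 26 mm thick along the bar, 112 mm across it, 112 mm high; z is up.
- bird: White ceramic bird figurine, about 78 mm high and 60 mm across; origin under its foot.
- dish: Terracotta key dish, 96 mm across and 28 mm high; origin under its middle.
- clip: Blue plastic spring clip lying flat, about 80 x 34 mm and 22 mm high; origin under its middle.
- opener: Chrome bottle opener lying flat, about 110 x 34 mm and 6 mm high; origin under the middle of its handle.
Things that resemble listed ones, but are neither listed nor needed, are in the scene too. What is shaped like the part that bears book_green_center but purple is not meant. What is shaped like the part that bears book_red_center but yellow is not meant.

How it is judged:
On the way, in this order (a step that is already met when the one before it is completed fails the run):
1. the release pad is pressed before the jaw has been pushed back (joint below 0.06) (value of joint release above 0.004 m and value of joint jaw below 0.06 m), for 0.05 s.
2. the jaw is pushed back to the end stop (within 5 mm) (value of joint jaw above 0.135 m), for 0.1 s.
At the end, for the whole second after the job is handed in: The jaw is within 5 mm of the end stop (joint above 0.135), the release pad is up again (within 3.5 mm), both books stand upright (within 0.12 rad) within 15 mm of where they were, and the bird, dish, clip and opener are within 15 mm of where they were (value of joint jaw above 0.135 m and value of joint release below 0.0035 m and angle between each of book_green_center, book_red_center's own z axis and vertical below 0.12 rad and distance of each of book_green_center, book_red_center, bird, dish, clip, opener from where it was at the start of the episode below 0.015 m); the robot touches nothing.
It fails at once if a book is lifted, tipped over (0.3 rad) or shoved more than 25 mm (angle between any of book_green_center, book_red_center's own z axis and vertical above 0.3 rad or distance of any of book_green_center, book_red_center from where it was at the start of the episode above 0.025 m).
It fails at once if the bird, dish, clip or opener is picked up or moved more than 20 mm (distance of any of bird, dish, clip, opener from where it was at the start of the episode above 0.02 m).
It also fails if it takes over 34 s, if anything falls off the work surface, if the arm or the gripper's body presses on something with over 40 N, if the wrist force passes 120 N, or if a joint passes its speed limit or range.

## Working session

There is one attempt and no reset: what is moved stays moved. The work goes in short steps, Python scripts to look and compute and a tool call to move; the robot and the scene stay as the last step left them, time stands still between calls to the robot, and variables do not carry over. Pictures are saved under pics/ and viewed, at most 10 in all, crops included, and the job is handed in when it is done.

Besides the shell and the picture viewer there is one more tool, called after "Call:" as name([rows], argument=value, ...), one row to a line, values as JSON. carry_out: Moves the arm, as the interface text tells. Its arguments: {"type":"object","properties":{"steps":{"type":"array","items":{"type":"array"}},"force":{"type":"number"}},"required":["steps"]}

```bash
mkdir -p pics
cat > h.py <<'E'
import numpy as np,cv2
from workcell import env
from scipy.spatial.transform import Rotation as R
def shot(n,f=None):
    p,d=env.read_camera(n)
    if f: cv2.imwrite('pics/'+f,p[:,:,::-1])
    return p,d
def rot(q): return R.from_quat([q[1],q[2],q[3],q[0]])
def pts(n,uv,d):
    c=env.get_calibration(n);K=np.array([[c['fx'],0,c['cx']],[0,c['fy'],c['cy']],[0,0,1]])
    u=cv2.undistortPoints(np.array(uv,float).reshape(-1,1,2),K,np.array(c['D'])).reshape(-1,2)
    d=np.asarray(d)
    return rot(c['orientation']).apply(np.c_[u[:,0]*d,-u[:,1]*d,-d])+np.array(c['origin'])
def maskpts(n,m,d):
    v,u=np.nonzero(m&(d>0)); return pts(n,np.c_[u,v],d[v,u])
E
python3 - <<'E'
from h import *
a,da=shot('top','top.png');b,db=shot('side','side.png')
np.savez('s0',a=a,da=da,b=b,db=db)
s=env.get_state();print(s['clock'],s['tcp_pos'],s['orientation'],s['wrist_force'],env.hold_point_z)
for n in('top','side'):
    c=env.get_calibration(n);print(n,c['origin'],c['orientation'],c['fx'])
E
```

```text
0.1 [0.21986615 0.53080443 0.23047674] [-2.79155778e-04  1.95129222e-01  9.80777178e-01 -7.97132537e-04] [-0.59294634 -0.12212476  0.30427271] 0.0187
top [ 0.48082449 -0.06100147  1.28416606] [-0.6988939  -0.0264614   0.02483632  0.71430404] 460.59454182869456
side [0.34039447 0.56350631 0.7069724 ] [-0.13588408 -0.07065707  0.39524497  0.90571768] 419.1498629816886
```

View pics/top.png

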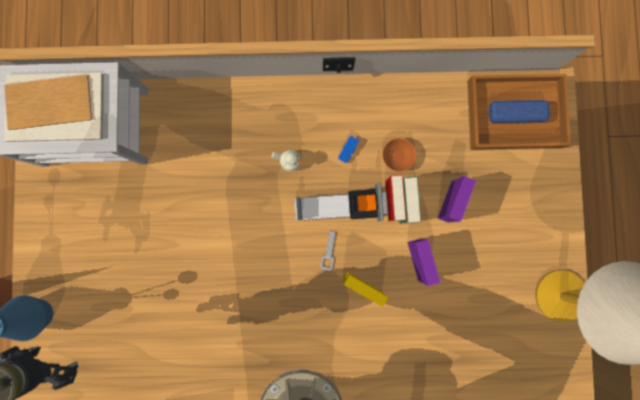

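View pics/side.png

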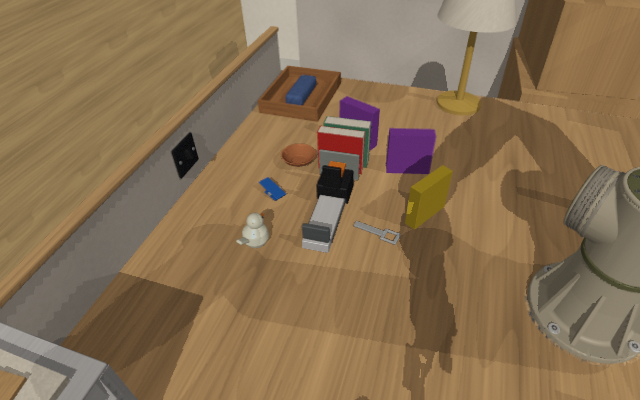

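The top view shows the bookend at about (295–420, 205), with the orange pad at (367,203), the end stop at (298,208) and the books at (400,200). The side view shows the pad at (338,166) behind the black tab at (335,185), and the stop at (317,232).

Run:
```python
from h import *
z=np.load('s0.npz')
for n,i,d in(('top',z['a'],z['da']),('side',z['b'],z['db'])):
    h=cv2.cvtColor(i,cv2.COLOR_RGB2HSV);H,S,V=cv2.split(h)
    box=np.zeros(H.shape,bool)
    if n=='top': box[180:230,285:425]=1
    else: box[115:255,295:375]=1
    o=box&(H>5)&(H<20)&(S>200)&(V>150)
    v,u=np.nonzero(o);p=maskpts(n,o,d);p=p[(p[:,2]>.07)&(p[:,2]<.1)]
    print(n,'orange',len(p),u.min(),u.max(),v.min(),v.max(),p.mean(0),np.median(p,0),p.min(0),p.max(0),p.std(0))
    p=maskpts(n,box,d);v,u=np.nonzero(box&(d>0));col=i[v,u]
    for nm,lo,hi in(('bar',.015,.03),('stop',.058,.07),('tabtop',.11,.122),('platetop',.099,.108)):
        for dk in((0,1) if nm!='bar' else (0,)):
            q=p[(p[:,2]>lo)&(p[:,2]<hi)&((col[v*0==0].max(1)<70) if dk else (col.max(1)>=70))]
            if len(q)<5: continue
            r=cv2.minAreaRect((q[:,:2]*1000).astype(np.float32))
            print(nm,'dark'if dk else'light',len(q),np.round(q.mean(0),4),np.round(r[0],1),np.round(r[1],1),round(r[2],1))
# ray-cast of top-pad centroid on z=.085 in both views
    v,u=np.nonzero(o);c=env.get_calibration(n);g=pts(n,[[u.mean(),v.mean()]],[1.])[0];O=np.array(c['origin'])
    print('ray z=.085',O+(g-O)*(.085-O[2])/(g[2]-O[2]))
a=z['a'][170:240,280:430,::-1];b=z['b'][110:260,280:400,::-1]
cv2.imwrite('pics/c.png',np.vstack([cv2.resize(a,(750,350),interpolation=2)]));cv2.imwrite('pics/d.png',cv2.resize(b,(480,600),interpolation=2))
```

```text
top orange 243 358 375 195 210 [ 0.56116178 -0.18854881  0.08478488] [ 0.56045652 -0.18882541  0.08470502] [ 0.54164874 -0.20979055  0.07925534] [ 0.58099014 -0.16555401  0.09136579] [0.0109975  0.01253794 0.00229344]
bar light 1193 [ 0.555  -0.0915  0.0247] [ 568.1 -156.7] [317.9 107.7] 87.2
stop light 224 [ 0.5569 -0.1158  0.0632] [ 571.  -144.2] [283.2 112.5] 86.5
stop dark 266 [ 0.5584 -0.1795  0.0609] [ 560.8 -180.8] [72.7 74.1] 4.0
tabtop light 43 [ 0.5533 -0.257   0.1165] [ 546.2 -258.5] [126.8  62.3] 36.2
tabtop dark 67 [ 0.5591 -0.1489  0.1155] [ 558.8 -148.9] [41.5 10.4] 3.4
platetop light 140 [ 0.56   -0.2282  0.1041] [ 547.3 -244.9] [136.4  73.1] 30.8
platetop dark 6 [ 0.5503 -0.146   0.1028] [ 555.4 -144.7] [38.9  4.5] 10.8
ray z=.085 [ 0.56139589 -0.18865381  0.085     ]
side orange 66 329 344 162 169 [ 0.56058558 -0.19569288  0.08548084] [ 0.56009287 -0.1955348   0.08550154] [ 0.54320867 -0.20719067  0.08308727] [ 0.57990759 -0.18438259  0.08848895] [0.01114553 0.00520054 0.00106196]
bar light 1302 [ 0.5769 -0.1247  0.0243] [ 592.6 -253.9] [220.  535.1] 12.4
stop light 246 [ 0.5507 -0.1521  0.0646] [ 567.4 -217. ] [435.7 117.4] 89.6
stop dark 341 [ 0.5498 -0.1388  0.0616] [ 561.8 -195.4] [395.   75.9] 89.9
tabtop light 226 [ 0.5615 -0.2523  0.1158] [ 560.8 -276.1] [245.3 105.7] 73.2
tabtop dark 77 [ 0.5606 -0.1438  0.1144] [ 560.3 -145.2] [42.3 11.1] 1.9
platetop light 330 [ 0.5606 -0.2494  0.1035] [ 561.1 -304.7] [198.5 113.6] 82.2
platetop dark 58 [ 0.5596 -0.1418  0.1036] [ 559.9 -141.2] [42.8  5.9] 3.8
ray z=.085 [ 0.56084114 -0.19638002  0.085     ]
```

View pics/c.png

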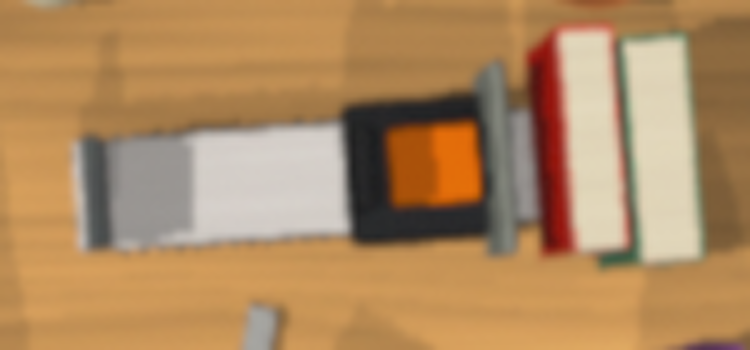

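View pics/d.png

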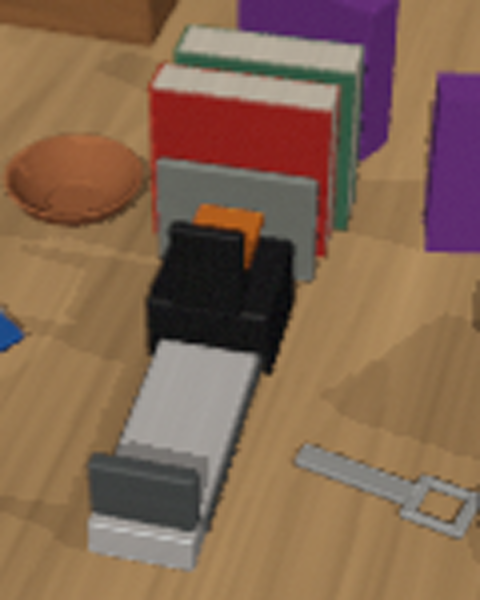

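The crops show the pad between the grey plate (right) and the black tab (left). Pad, tab and heights match the text (0.085, 0.116 and 34 mm). Next I need the bar direction.

Run:
```python
from h import *
z=np.load('s0.npz');i,d=z['a'],z['da']
box=np.zeros(d.shape,bool);box[185:228,285:352]=1
p=maskpts('top',box,d)
q=p[(p[:,2]>.02)&(p[:,2]<.03)&(p[:,1]>-.12)&(p[:,1]<.01)]
e=p[(p[:,2]>.055)&(p[:,2]<.072)&(p[:,1]>-.02)]
print('stop',len(e),e.mean(0),e.min(0),e.max(0))
ys=np.arange(-.115,.0,.01);c=[];
for y in ys:
    k=q[abs(q[:,1]-y)<.005,0];c.append((k.min()+k.max())/2)
f=np.polyfit(ys,c,1);print(np.round(c,4),f,np.degrees(np.arctan(f[0])),'x at pad',np.polyval(f,-.188))
s=env.get_state();Rt=rot(s['orientation']);a=np.arctan(f[0]);u=np.array([np.sin(a),np.cos(a),0])
# target: tool y along u, z down
yv=u;zv=np.array([0,0,-1.]);T=R.from_matrix(np.c_[np.cross(yv,zv),yv,zv])
print('turn deg tool',np.degrees((Rt.inv()*T).as_rotvec()))
print('bar dir in now-tool',Rt.inv().apply(u))
for g in([.5605,-.18,.15],):
    print('shift cm',100*Rt.inv().apply(np.array(g)-s['tcp_pos']))
```

```text
stop 106 [ 0.55134782 -0.00932734  0.06430621] [ 0.52282    -0.01542965  0.05532128] [ 0.58162142 -0.00240949  0.06964007]
[0.5565 0.5564 0.5555 0.5541 0.5546 0.5549 0.555  0.551  0.5514 0.5543
 0.5529 0.5437] [-0.07166838  0.54905902] -4.099286815659082 x at pad 0.5625326781048055
turn deg tool [ -0.09095702  -0.03555394 -26.60383348]
bar dir in now-tool [ 0.44781918  0.89412306 -0.00138957]
shift cm [-58.67786683 -52.61608879   8.12181249]
```

Call:
carry_out([
  [[0,0,-5],[-4,-3.5,0],255],
  [[0,0,-10],[-8,-7,0],255],
  [[0,0,-15],[-12,-10.5,0.5],255],
  [[0,0,-20],[-16,-14,1],255],
  [[0,0,-25.7],[-20,-17.5,1.5],255],
  [[0,0,-25.7],[-24,-21,2],255],
  [[0,0,-25.7],[-28,-24.5,2.5],255],
  [[0,0,-25.7],[-32,-28,3],255],
])

```text
clock: 1.1
tcp_pos: [0.4089, 0.1484, 0.201]
orientation: [-0.0, -0.028, 1.0, 0.0]
wrist_force: [0.4, 0.6, 0.0]
finger_gap: 0.0001
grip_force: 0.0
```

```bash
cat > g.py <<'E'
from h import *
import sys
s=env.get_state();Rt=rot(s['orientation']);u=np.array([-np.sin(.056),np.cos(.056),0])
print(s['clock'],np.round(s['tcp_pos'],4),'F',np.round(s['wrist_force'],1),s['finger_gap'])
T=R.from_matrix(np.c_[np.cross(u,[0,0,-1.]),u,[0,0,-1.]])
print('turn',np.degrees((Rt.inv()*T).as_rotvec()),'bar in tool',Rt.inv().apply(u))
if len(sys.argv)>3: print('shift cm',100*Rt.inv().apply(np.array(sys.argv[1:4],float)-s['tcp_pos']))
E
python3 g.py .5605 -.178 .15
```

```text
1.1 [0.4089 0.1484 0.201 ] F [0.4 0.6 0. ] 7.685873596463311e-05
turn [ 0.00767275 -0.00274889 -0.01279399] bar in tool [2.23294016e-04 9.99999966e-01 1.33920039e-04]
shift cm [-13.3200412  -33.43753967   5.09364681]
```

Call:
carry_out([
  [[0,0,0],[-2,-5,0],255],
  [[0,0,0],[-4,-10,0],255],
  [[0,0,0],[-6,-15,0],255],
  [[0,0,0],[-8,-20,0.5],255],
  [[0,0,0],[-10,-25,1.5],255],
  [[0,0,0],[-12,-30,3],255],
  [[0,0,0],[-13.3,-33.6,5],255],
  [[0,0,0],[-13.3,-33.6,5],255],
])

```text
clock: 2.1
tcp_pos: [0.5595, -0.1801, 0.1485]
orientation: [-0.002, -0.026, 1.0, 0.001]
wrist_force: [-0.2, -0.5, 0.1]
finger_gap: 0.0001
grip_force: 0.0
```

```bash
python3 - <<'E'
from h import *
a,_=shot('top');b,_=shot('side')
A=cv2.resize(a[160:250,270:430,::-1],(640,360),interpolation=2);B=cv2.resize(b[100:260,270:430,::-1],(600,600),interpolation=2)
cv2.imwrite('pics/e.png',B)
E
python3 g.py .5605 -.180 .09
```

```text
2.2 [ 0.5593 -0.1778  0.1504] F [-0.2 -0.1 -0.5] -0.00017900636289102577
turn [ 0.08762329 -0.11016622 -0.05966366] bar in tool [0.00103986 0.99999829 0.00153031]
shift cm [-0.11728137 -0.23600121  6.04429731]
```

View pics/e.png

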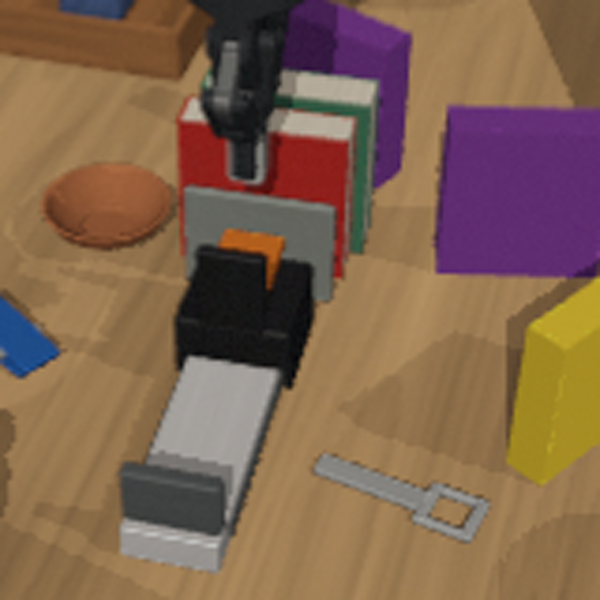

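The fingertip (250,175 in the crop) hangs over the pad with clearance from both plate and tab. Now I lower it to just above the pad, then press.

Call:
carry_out([
  [[0,0,0],[-0.1,-0.1,1.5],255],
  [[0,0,0],[-0.1,-0.1,3],255],
  [[0,0,0],[-0.1,-0.1,4.5],255],
  [[0,0,0],[-0.1,-0.1,5.5],255],
  [[0,0,0],[-0.1,-0.1,6],255],
  [[0,0,0],[-0.1,-0.1,6.2],255],
  [[0,0,0],[-0.1,-0.1,6.2],255],
  [[0,0,0],[-0.1,-0.1,6.2],255],
])

```text
clock: 3.2
tcp_pos: [0.5615, -0.1791, 0.0898]
orientation: [0.0, -0.028, 1.0, -0.0]
wrist_force: [-0.5, -0.2, -0.7]
finger_gap: 0.0002
grip_force: 0.0
```

```bash
python3 g.py .5605 -.180 .078
```

```text
3.2 [ 0.5615 -0.1791  0.0898] F [-0.5 -0.2 -0.7] 0.00018889798656861404
turn [-0.0186313   0.0478051  -0.02020356] bar in tool [ 3.52482859e-04  9.99999885e-01 -3.25324617e-04]
shift cm [ 0.10288741 -0.08206608  1.17638731]
```

Call:
carry_out([
  [[0,0,0],[0,0,0.3],255],
  [[0,0,0],[0,0,0.6],255],
  [[0,0,0],[0,0,0.8],255],
  [[0,0,0],[0,0,1.0],255],
  [[0,0,0],[0,0,1.2],255],
  [[0,0,0],[0,0,1.2],255],
  [[0,0,0],[0,0,1.2],255],
  [[0,0,0],[0,0,1.2],255],
])

```text
clock: 4.2
tcp_pos: [0.5614, -0.179, 0.0775]
orientation: [0.0, -0.028, 1.0, -0.0]
wrist_force: [0.9, -0.2, 3.5]
finger_gap: 0.0
grip_force: 1.7
```

Pressed: 3.5 N at z 0.0775, which fits the spring. Pushing back now.

Call:
carry_out([
  [[0,0,0],[0,0.5,0],255],
  [[0,0,0],[0,1,0],255],
  [[0,0,0],[0,1.5,0],255],
  [[0,0,0],[0,2,0],255],
  [[0,0,0],[0,2.5,0],255],
  [[0,0,0],[0,3,0],255],
  [[0,0,0],[0,3.5,0],255],
  [[0,0,0],[0,4,0],255],
])

```text
clock: 5.2
tcp_pos: [0.5591, -0.1387, 0.0774]
orientation: [0.0, -0.028, 1.0, 0.0]
wrist_force: [0.6, -2.9, 4.1]
finger_gap: -0.0002
grip_force: 2.4
```

```bash
python3 - <<'E'
from h import *
b,_=shot('side')
cv2.imwrite('pics/f.png',cv2.resize(b[100:260,270:430,::-1],(600,600),interpolation=2))
E
python3 g.py
```

```text
5.25 [ 0.5591 -0.138   0.0774] F [ 0.8 -2.6  5.2] -0.0001133218194124375
turn [0.03674725 0.02639263 0.01814622] bar in tool [-3.16563521e-04  9.99999744e-01  6.41433445e-04]
```

View pics/f.png

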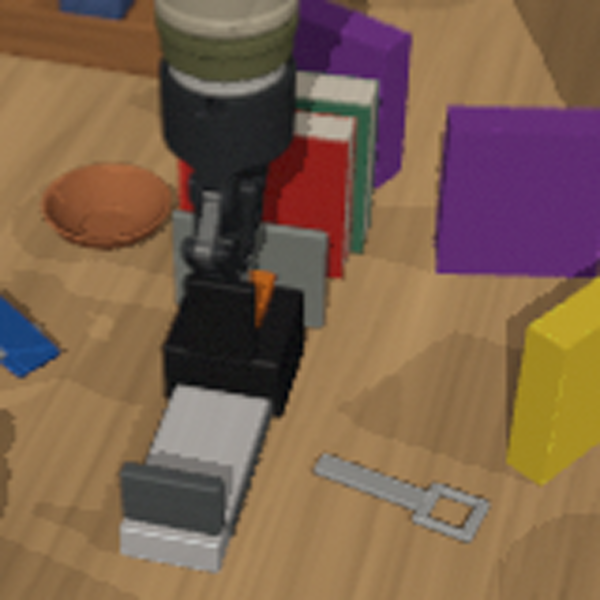

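The jaw has moved back about 3 cm (carriage front at (235,380)), the pad is still down, and the drag is about 3 N. Continuing.

Call:
carry_out([
  [[0,0,0],[0,0.7,0],255],
  [[0,0,0],[0,1.4,0],255],
  [[0,0,0],[0,2.1,0],255],
  [[0,0,0],[0,2.8,0],255],
  [[0,0,0],[0,3.5,0],255],
  [[0,0,0],[0,4.2,0],255],
  [[0,0,0],[0,4.6,0],255],
  [[0,0,0],[0,5,0],255],
])

```text
clock: 6.25
tcp_pos: [0.5565, -0.0889, 0.0774]
orientation: [0.0, -0.028, 1.0, -0.0]
wrist_force: [3.6, -3.6, 4.6]
finger_gap: -0.0001
grip_force: 2.6
```

```bash
python3 - <<'E'
from h import *
a,d=shot('top');b,_=shot('side')
cv2.imwrite('pics/g.png',cv2.resize(b[100:260,270:430,::-1],(600,600),interpolation=2))
E
python3 g.py
```

```text
6.35 [ 0.5564 -0.0884  0.0774] F [ 3.9 -0.5  4.4] -4.980790233322223e-05
turn [0.05230548 0.03708578 0.01810199] bar in tool [-3.15643772e-04  9.99999533e-01  9.13004859e-04]
```

View pics/g.png

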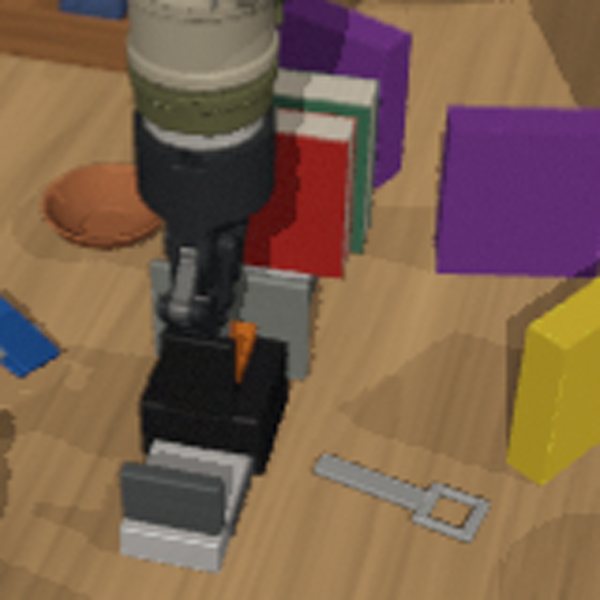

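The carriage front (210,440) is now some 3–4 cm short of the end stop at (175,500), and the pad is still held down. Forces are small.

Call:
carry_out([
  [[0,0,0],[-0.05,0.6,0],255],
  [[0,0,0],[-0.1,1.2,0],255],
  [[0,0,0],[-0.1,1.7,0],255],
  [[0,0,0],[-0.1,2.1,0],255],
  [[0,0,0],[-0.1,2.5,0],255],
  [[0,0,0],[-0.1,2.8,0],255],
  [[0,0,0],[-0.1,3.1,0],255],
  [[0,0,0],[-0.1,3.4,0],255],
])

```text
clock: 7.35
tcp_pos: [0.5547, -0.0551, 0.0773]
orientation: [-0.0, -0.028, 1.0, -0.0]
wrist_force: [1.7, -3.0, 6.1]
finger_gap: -0.0001
grip_force: 3.5
```

Call:
carry_out([
  [[0,0,0],[0,0.2,0],255],
  [[0,0,0],[0,0.4,0],255],
  [[0,0,0],[0,0.6,0],255],
  [[0,0,0],[0,0.8,0],255],
  [[0,0,0],[0,1.0,0],255],
  [[0,0,0],[0,1.1,0],255],
  [[0,0,0],[0,1.2,0],255],
  [[0,0,0],[0,1.3,0],255],
])

```text
clock: 8.35
tcp_pos: [0.5541, -0.0422, 0.0773]
orientation: [-0.0, -0.028, 1.0, -0.0]
wrist_force: [1.8, -3.5, 6.0]
finger_gap: -0.0005
grip_force: 3.4
```

```bash
python3 - <<'E'
from h import *
b,_=shot('side')
cv2.imwrite('pics/i.png',cv2.resize(b[100:260,270:430,::-1],(600,600),interpolation=2))
E
python3 g.py
```

```text
8.4 [ 0.5541 -0.0421  0.0774] F [ 2.2 -3.1  6.6] 5.2191292796267526e-05
turn [-0.00559293 -0.03799577 -0.03236349] bar in tool [ 5.64881703e-04  9.99999836e-01 -9.74277733e-05]
```

View pics/i.png

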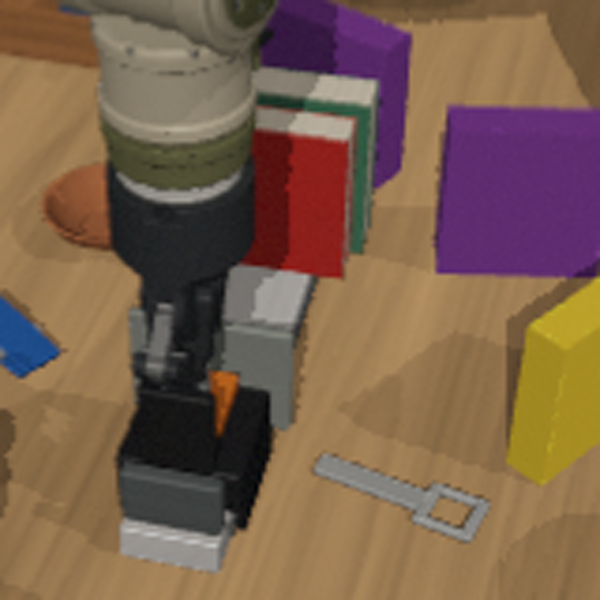

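The carriage (195,480) has nearly reached the stop, and only friction force is felt. Creeping on until the force rises.

Call:
carry_out([
  [[0,0,0],[0,0.1,0],255],
  [[0,0,0],[0,0.2,0],255],
  [[0,0,0],[0,0.3,0],255],
  [[0,0,0],[0,0.4,0],255],
  [[0,0,0],[0,0.5,0],255],
  [[0,0,0],[0,0.6,0],255],
  [[0,0,0],[0,0.7,0],255],
  [[0,0,0],[0,0.8,0],255],
])

```text
clock: 9.4
tcp_pos: [0.5538, -0.0368, 0.0776]
orientation: [-0.0, -0.027, 1.0, -0.003]
wrist_force: [1.9, -12.3, 7.7]
finger_gap: 0.0002
grip_force: 6.0
```

The force rose to 12 N and motion stalled. A 2 mm nudge will confirm this is the stop.

Call:
carry_out([
  [[0,0,0],[0,0.1,0],255],
  [[0,0,0],[0,0.2,0],255],
  [[0,0,0],[0,0.2,0],255],
  [[0,0,0],[0,0.2,0],255],
  [[0,0,0],[0,0.2,0],255],
  [[0,0,0],[0,0.1,0],255],
  [[0,0,0],[0,0,0],255],
  [[0,0,0],[0,-0.2,0],255],
])

```text
clock: 10.4
tcp_pos: [0.5538, -0.0365, 0.0778]
orientation: [-0.0, -0.027, 1.0, 0.0]
wrist_force: [0.9, 1.0, 8.7]
finger_gap: 0.0002
grip_force: 4.8
```

It is hard against the stop. Lifting straight up and away.

Call:
carry_out([
  [[0,0,0],[0,-0.2,-0.4],255],
  [[0,0,0],[0,-0.2,-1],255],
  [[0,0,0],[0,-0.2,-2.5],255],
  [[0,0,0],[0,-0.2,-5],255],
  [[0,0,0],[0,-0.2,-8],255],
  [[0,0,0],[2,-0.2,-12],255],
  [[0,0,0],[5,-0.2,-14],255],
  [[0,0,0],[10,0,-14],255],
])

```text
clock: 11.4
tcp_pos: [0.4548, -0.042, 0.2194]
orientation: [0.002, -0.028, 1.0, -0.001]
wrist_force: [-0.2, -0.1, -0.0]
finger_gap: 0.0
grip_force: 0.0
```

Call:
carry_out([
  [[0,0,0],[0,4,0],255],
  [[0,0,0],[0,8,0],255],
  [[0,0,0],[0,12,0],255],
  [[0,0,0],[0,16,0],255],
  [[0,0,0],[0,20,0],255],
  [[0,0,0],[0,24,0],255],
  [[0,0,0],[0,26,0],255],
  [[0,0,0],[0,26,0],255],
])

```text
clock: 12.4
tcp_pos: [0.4389, 0.219, 0.2174]
orientation: [-0.001, -0.029, 1.0, -0.0]
wrist_force: [-0.3, 0.1, 0.1]
finger_gap: -0.0002
grip_force: 0.0
```

```bash
python3 - <<'E'
from h import *
b,d=shot('side');a,da=shot('top')
A=cv2.resize(a[130:280,270:430,::-1],(400,375));B=cv2.resize(b[100:260,220:420,::-1],(400,320))
cv2.imwrite('pics/j.png',np.vstack([A[:280],B]))
def orange(n,i,d,b):
    H,S,V=cv2.split(cv2.cvtColor(i,cv2.COLOR_RGB2HSV));m=np.zeros(d.shape,bool);m[b]=1
    o=m&(H>5)&(H<20)&(S>200)&(V>120);p=maskpts(n,o,d);p=p[p[:,2]>.06];print(n,len(p),np.median(p,0))
orange('top',a,da,np.s_[190:225,290:390]);orange('side',b,d,np.s_[150:240,290:370])
E
python3 g.py
```

```text
top 269 [ 0.55499873 -0.05861984  0.08438097]
12.5 [0.4393 0.2177 0.2174] F [ 0.4 -0.7  0. ] -5.959337295493604e-06
turn [-0.03086992 -0.04779907  0.01987974] bar in tool [-3.46742058e-04  9.99999795e-01 -5.38926311e-04]Traceback (most recent call last):
  File "<stdin>", line 8, in <module>
  File "<stdin>", line 7, in orange
  File "h.py", line 15, in maskpts
    v,u=np.nonzero(m&(d>0)); return pts(n,np.c_[u,v],d[v,u])
                                    ~~~^^^^^^^^^^^^^^^^^^^^^
  File "h.py", line 11, in pts
    u=cv2.undistortPoints(np.array(uv,float).reshape(-1,1,2),K,np.array(c['D'])).reshape(-1,2)
      ~~~~~~~~~~~~~~~~~~~^^^^^^^^^^^^^^^^^^^^^^^^^^^^^^^^^^^^^^^^^^^^^^^^^^^^^^^
cv2.error: OpenCV(4.12.0) /io/opencv/modules/calib3d/src/undistort.dispatch.cpp:347: error: (-215:Assertion failed) CV_IS_MAT(_src) && CV_IS_MAT(_dst) && (_src->rows == 1 || _src->cols == 1) && (_dst->rows == 1 || _dst->cols == 1) && _src->cols + _src->rows - 1 == _dst->rows + _dst->cols - 1 && (CV_MAT_TYPE(_src->type) == CV_32FC2 || CV_MAT_TYPE(_src->type) == CV_64FC2) && (CV_MAT_TYPE(_dst->type) == CV_32FC2 || CV_MAT_TYPE(_dst->type) == CV_64FC2) in function 'cvUndistortPointsInternal'
```

View pics/j.png

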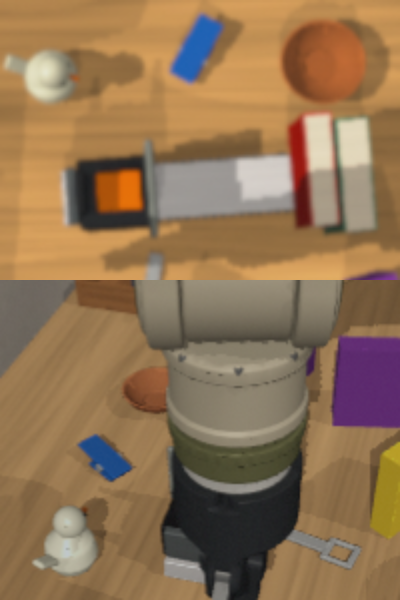

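The top view shows the carriage at (110,190) tight against the end stop and the pad up again at z 0.0844. The books and small items are in place, and the arm is clear of everything.

```bash
python3 -c "
from workcell import env
print(env.hand_in())"
```

```text
the job is handed in; nothing more can be done
None
```

The job is handed in (the hand-in returned no verdict): the jaw was pushed back about 130 mm, hard against the end stop, the release pad is up again, and the books and other items look undisturbed in the last pictures.

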